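# Start the microcentrifuge

## Task

Start the microcentrifuge, all by pressing: first switch on the black rocker at the left end of its sloping panel, because the lid lock needs power; then push the open lid down until the catch holds it shut; last, press the round start key at the right end of the panel and let it spring back. Press no other key, and do not lift or shift anything else on the bench.

Things in the scene. Friction and masses are not known exactly. Their poses are not given: they have to be found in the camera images.
- power (a joint): mains rocker of the centrifuge, rad: 0 = off (as at the start: lower half, towards the robot, lies flat; upper half, towards the lid, stands up at 0.4 rad), 0.4 = fully on (upper half pressed flat). Turns stiffly, about 3 N on the raised half, and stays where it is left; no spring.
- power_on (a point): on the face of the raised upper half of the black rocker, 11 mm from its pivot: press here. Rocker 22 mm wide, 32 mm long, at the left end of the sloping panel seen from the robot. Pressed fully on, this point has gone down about 4 mm and is 9 mm above the panel. Its z axis at the start is the panel's outward normal (pitch -0.262), its yaw the machine's.
- lid (a joint): lid angle, rad: 0 = on its stop, grows as it opens, 0.9 to 1.2 at the start. Rear hinge. Above about 0.4 rad it stays where it is left; lower down a strut lifts it again unless the catch has snapped in; latched it rests at about 0.01. Pushing near the front edge takes about 3 N, rising to about 5 N in the last 10 mm, where the sprung catch gives way just before the hard stop.
- lid_hinge (a point): middle of the lid's hinge line at the rear of the centrifuge, 118 mm above the bench, fixed to the machine. At yaw 0 the machine's front faces the robot (-x); its x axis points to the machine's rear, y to the robot's left. The hinge line is along y.
- lid_press (a point): on the lid's upper (outer) face, middle of its width, 155 mm from the hinge line, 22 mm above it when shut (140 mm above the bench), 25 mm back from the front edge; moves with the lid, z axis = outward normal (open, the face looks up and away from the robot). Lid white, 180 mm deep, 200 wide, 28 thick.
- start_key (a joint): start key travel, m: 0 = released, 0.004 = fully down; springs back by itself. Fully down takes 4 N.
- start_key_top (a point): top centre of the start key, the only round one: 21 mm across, 8 mm proud, at the right end of the panel seen from the robot. Its z axis is the panel's outward normal (pitch -0.262: the panel slopes 15 degrees down to the robot); press along -z. Panel 75 mm up the slope, 220 wide, upper edge 110 mm, lower 91 mm above the bench; the key is half-way up it.
- open_key (a joint): lid-open key, an upright oblong 22 x 10 mm, 4 mm proud, 42 mm left of the start key; m, 0 = released, 0.0025 = down. Not to be pressed.
- time_up (a joint): left one of two small keys 13 x 9 mm under the display in the middle of the panel; m, 0 = released, 0.0025 = down. Not to be pressed.
- time_down (a joint): right one of the two small keys under the display; m, 0 = released, 0.0025 = down. Not to be pressed.
- centrifuge: the white microcentrifuge, 220 wide, 267 deep, 110 mm high without its lid; fixed. Origin under the middle of it, on the bench, front edge 137 mm before the origin, hinge 115 mm behind it. May stand left or right of the middle of the bench, turned up to 0.2 rad.
- hotplate: bystander: white hotplate stirrer, 165 wide, 270 deep, 95 mm high, fixed, on the other side of the bench. Origin under its middle.
- beaker: bystander: glass beaker on the hotplate, 72 mm across, 95 mm high. Origin at its underside.
- tube_rack: bystander: grey rack of capped tubes, 100 x 60 mm, 78 mm high, between the two machines. Origin at its underside.
- reagent: bystander: white reagent jar, 52 mm across, 78 mm high, in front of the tube rack. Origin at its underside.
- wash_bottle: bystander: clear wash bottle with a bent spout, 66 mm across, 175 mm high, behind the tube rack. Origin at its underside.
- tip_box: bystander: box of pipette tips, 122 x 84 mm, 67 mm high, far left. Origin at its underside.
- marker: bystander: marker pen lying left of the middle, before the machine there, 137 mm long, 18 mm thick. Origin at its underside.
- pipette: bystander: pipette lying far right, 260 mm long, 24 mm thick. Origin at its underside.

How it is judged:
By the outcome, as a careful person would: the job done as asked, in the order asked, and still so for the second after the job is handed in, with the robot touching nothing.
It also fails if it takes over 67 s, if anything falls off the work surface, if the arm or the gripper's body presses on something with over 40 N, if the wrist force passes 120 N, or if a joint passes its speed limit or range.

## Robot

A 6-joint arm with a two-finger parallel gripper is mounted at the origin on the work surface. World frame = base frame: x ahead of the robot, y to its left, z up, the work surface at z = 0. Lengths are in m, angles in rad, forces in N, time in s.
With the tool pointing down it reaches from about 0.35 to 0.85 m from the base axis. Payload 8.1 kg.
Tool frame: the origin (TCP) lies on the mounting face of the last link; the fingertips stand 186 mm ahead of it and the grasp point (between the pads) lies 167 mm ahead of it; z points along the fingers, y is the direction in which the jaws open and shut (so a half turn about z gives the same grasp; the last joint's range is limited). The gripper opens to 93 mm and grips with 3 to 60 N. Pads are 15 mm wide; open, the fingers measure 128 mm over their backs; the gripper's body (75 mm by 188 mm) begins 65 mm behind the grasp point.
Start: joints at [-1.427, 0.13, 1.488, -0, 1.523, -0.085], TCP at [0.136, -0.584, 0.405] pointing down, gripper open.
Joint ranges: [-2.96, 2.96], [-0.89, 2.26], [0.02, 2.5], [-1.34, 4.48], [0, 2.73], [-2.66, 2.66]. Speed limits (rad/s): [2.39, 2.39, 2.79, 3.14, 3.14, 3.14].

## Interface

Orientations are given as a rotation vector (axis times angle).
In Python, from plant import robot, read_camera, spotter gives the robot as it stands.
- The arm moves only by the tool arm_command, never from a script. Its arguments are lists of equal length, an entry for each row: "xyz": the shift along the world's x, y, z in cm, a list of three; "turn": the turn, a rotation vector about the world's x, y, z in rad, a list of three. A call has 1 to 12 rows; each row shifts and turns the commanded pose from where the row before left it; what a row does not reach is not made up. A row lasts 1/8 s, in which the tool goes at most 62.5 mm and 10.7 degrees, less where a joint would pass 70% of its speed; a pose out of reach is approached as far as the arm can. A call is refused whole if a number of a shift passes 6.25 or a number of a turn 0.188, either way. A call with a gripper value outside its range is refused whole. "gripper" is the finger opening in cm, from 0 to 9.3, set as the call begins (left out, the last holds). The fingers move at their own pace and stop on an object; "force" is the grip in N (left out, the last holds). Time passes only in rows, so rows that do not move let the fingers close. It gives the time, the measured TCP pose, the force and the opening at its end, in the units of the state.
- robot.read_state(): the state, without advancing time (a new reading comes with each control period).
- read_camera(name): name is "scene" or "top"; returns a dict with "frame" (420x560x3 uint8, red, green, blue), "z_map" (420x560 float32, m along the optical axis (not along the pixel's ray), 0 where there is no reading), "fx", "fy", "cx", "cy" (pixels), "distortion" ([k1, k2, p1, p2, k3] as OpenCV has them; the pictures are not rectified), "eye" and "orientation" of the camera in the world. Camera axes: x right, y down, z forward; pixel columns grow to the right and rows downward; lengths in m; the calibration is good to about 2 mm. A picture is of the moment at which its call begins.
- robot.close_job(): hands the job in, once; it reports no verdict.
Trained networks look in a picture, given as the dict that the camera call returned (one of the last four; its "shot" number tells which), for a name from the list of things; names that differ only in an ending like _2 or _b are one class to them, and where a whole thing is asked for, a point or a joint stands for the part that bears it (a point fixed in the world has none). Each returns a list of dicts, best first, with "confidence" (0 to 1); they miss things now and then, are a little off and sometimes report something else, mostly with a low value. They report only what shows in the picture. A call takes as long as a camera call.
- spotter.masks_of(picture, query): "pixels" (420x560 bool, what is visible of it) and "centre" ([row, column] in pixels, amid what is visible of it).
The state is a dict: "t": time; "q": joint angles; "dq": joint speeds; "joint_torque": joint torques, N m; "tool_pos": TCP position; "orientation": TCP orientation; "force": force on the tool from outside, world axes, zero at the start; "wrist_torque": the same for the moment, N m; "opening": finger opening in m.
Only numpy, scipy, OpenCV 4.12 (cv2) and the standard library are available. Lean on these libraries where they do the work, as an engineer would, in place of code of your own. Each camera call takes 0.05 s, during which the arm holds its last target. There are 200 camera calls.

## Working session

There is one attempt and no reset: what is moved stays moved. The work goes in short steps, Python scripts to look and compute and a tool call to move; the robot and the scene stay as the last step left them, time stands still between calls to the robot, and variables do not carry over. Pictures are saved under pics/ and viewed, about 8 in all and at most 12, crops included, and the job is handed in when it is done.

Besides the shell and the picture viewer there is one more tool, called as name(argument=value, ...), one argument or row to a line, values as JSON. arm_command: Moves the arm, as the interface text tells. Its arguments: {"type":"object","properties":{"xyz":{"type":"array","items":{"type":"array","items":{"type":"number"}}},"turn":{"type":"array","items":{"type":"array","items":{"type":"number"}}},"gripper":{"type":"number"},"force":{"type":"number"}},"required":["xyz","turn"]}

```bash
ls; mkdir -p pics
cat > h.py <<'E'
import numpy as np, cv2
from scipy.spatial.transform import Rotation as R
def rot(o):
    o=np.array(o,float)
    return o if o.shape==(3,3) else (R.from_rotvec(o).as_matrix() if o.size==3 else R.from_quat(o).as_matrix())
def cloud(p):
    K=np.array([[p['fx'],0,p['cx']],[0,p['fy'],p['cy']],[0,0,1]])
    h,w=p['z_map'].shape
    u,v=np.meshgrid(np.arange(w),np.arange(h))
    n=cv2.undistortPoints(np.stack([u,v],-1).reshape(-1,1,2).astype(np.float64),K,np.array(p['distortion'])).reshape(h,w,2)
    z=p['z_map'][...,None]
    c=np.concatenate([n*z,z],-1)
    W=c@rot(p['orientation']).T+np.array(p['eye']); W[p['z_map']==0]=np.nan
    return W
def proj(p,X):
    K=np.array([[p['fx'],0,p['cx']],[0,p['fy'],p['cy']],[0,0,1]])
    M=rot(p['orientation']); c=(np.atleast_2d(X)-p['eye'])@M
    return cv2.projectPoints(c,np.zeros(3),np.zeros(3),K,np.array(p['distortion']))[0].reshape(-1,2)
E
python3 - <<'E'
from plant import robot, read_camera, spotter
from h import *
a=read_camera('scene'); b=read_camera('top')
print(a['orientation'],a['eye'],b['orientation'],b['eye'],a['fx'])
for n,p in(('scene',a),('top',b)):
    cv2.imwrite(f'pics/{n}0.png',p['frame'][...,::-1])
    W=cloud(p); np.save(n+'.npy',W)
    for q in('power','start_key','open_key','lid','centrifuge'):
        for d in spotter.masks_of(p,q)[:2]:
            print(n,q,round(d['confidence'],2),np.round(d['centre']),d['pixels'].sum(),np.round(np.nanmedian(W[d['pixels']],axis=0),4))
print(robot.read_state())
E
```

```text
pics
[-0.90616373 -2.53630121  1.02188694] [1.04708036 0.65129436 0.96476081] [-2.15453747  2.1937859  -0.11822947] [3.79046495e-01 1.20983858e-03 1.59203834e+00] 451.688692600537
scene power 0.44 [160. 193.] 3831 [ 0.6385 -0.1705  0.2173]
scene power 0.37 [176. 269.] 54 [ 0.4566 -0.0994  0.1103]
scene lid 0.68 [159. 195.] 3664 [ 0.6391 -0.1683  0.2195]
scene centrifuge 0.66 [182. 213.] 9009 [ 0.6143 -0.1346  0.1098]
top start_key 0.68 [203. 104.] 1459 [0.5682 0.4971 0.0663]
top lid 0.68 [172. 348.] 2248 [ 0.62   -0.1914  0.2569]
top centrifuge 0.76 [200. 345.] 7988 [ 0.5535 -0.184   0.1091]
{'t': 0.6, 'q': array([-1.42739643e+00,  1.30415785e-01,  1.48820058e+00,  4.86998414e-06,
        1.52297917e+00, -8.54062623e-02]), 'dq': array([-0.00018769, -0.00043136, -0.00106506, -0.0022559 , -0.00067938,
       -0.00014631]), 'joint_torque': array([ 6.96601583e-04, -5.59410203e+01, -4.91797721e+01,  7.69348838e-02,
        2.31452793e-02, -1.06060040e-05]), 'tool_pos': array([ 0.13610955, -0.58436915,  0.40472546]), 'orientation': array([-3.12105342e+00, -3.58623683e-01, -7.50644701e-06]), 'force': array([-0.18555274,  0.04479279, -0.09982713]), 'wrist_torque': array([ 0.01112737,  0.02259398, -0.02302516]), 'opening': 0.09314414246645261}
```

Run:
```python
import cv2,numpy as np
a=cv2.imread('pics/scene0.png');b=cv2.imread('pics/top0.png')
t=cv2.resize(b[120:300,250:450],None,fx=3,fy=3,interpolation=cv2.INTER_CUBIC)
cv2.imwrite('pics/topcrop.png',t)
s=cv2.resize(a,None,fx=1.4,fy=1.4)
cv2.imwrite('pics/scene_b.png',s)
```

```text
(no output)
```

View pics/topcrop.png

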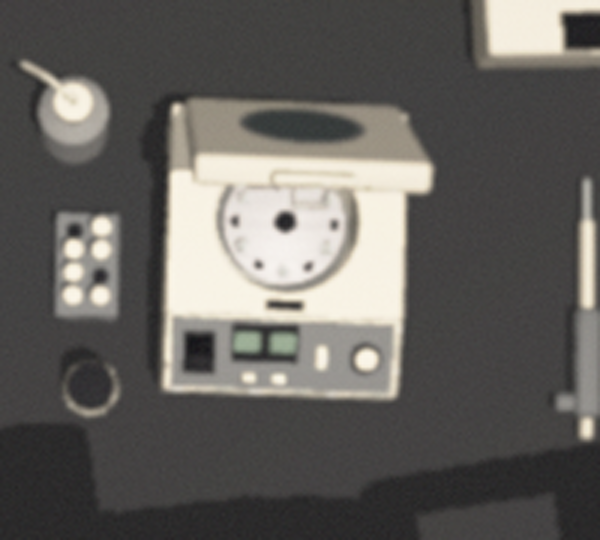

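View pics/scene_b.png

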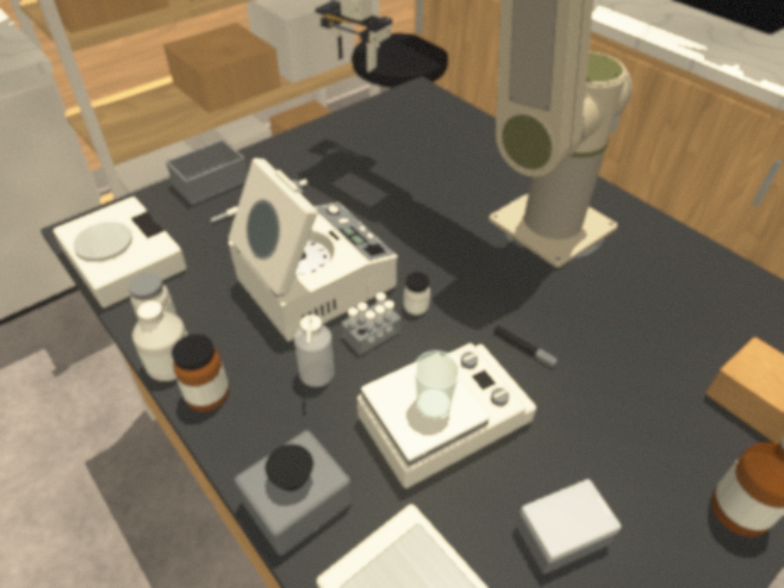

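The top crop shows the centrifuge right of the middle. In full-frame pixels the rocker is at about (316,237), the start key at (372,240) and the open key at (357,239). The scene view shows the lid open. Next I'll fit the machine pose.

```bash
cat > fit.py <<'E'
from plant import robot, read_camera, spotter
from h import *
from scipy.optimize import least_squares
p=read_camera('top'); f=p['frame'].astype(float); g=f.mean(2); W=cloud(p)
def blob(c,r,sign,thr):
    u0,v0=c; s=g[v0-r:v0+r+1,u0-r:u0+r+1]
    w=np.clip(sign*(s-thr),0,None); vv,uu=np.mgrid[v0-r:v0+r+1,u0-r:u0+r+1]
    return np.array([(w*uu).sum(),(w*vv).sum()])/w.sum()
print(g[240,366:380].round(),g[237,306:328].round())
pk=blob((372,240),6,1,170); po=blob((357,239),4,1,170); pr=blob((316,237),8,-1,70)
print(pk,po,pr)
# machine model (x rear,y left)
S=np.array([np.sin(.262),0,np.cos(.262)])*[-1,0,1]
mid=np.array([-.137+.0362,0,.1005])
def key(y,h): return mid+[0,y,0]+h*S
def T(q,X):
    c,s=np.cos(q[2]),np.sin(q[2]); X=np.atleast_2d(X)
    return np.c_[q[0]+c*X[:,0]-s*X[:,1],q[1]+s*X[:,0]+c*X[:,1],X[:,2]]
# unknown key y: yk ; rocker yr ; use panel/body corners too
us=[(173,318),(402,325),(167,390),(398,397)]
cor=np.array([[250+u/3,120+v/3] for u,v in us])
Xc=np.array([[-.0646,.11,.11],[-.0646,-.11,.11],[-.137,.11,.091],[-.137,-.11,.091]])
def res(q):
    e=(proj(p,T(q,Xc))-cor).ravel()*.4
    return np.r_[e,proj(p,T(q,key(q[3],.008)))[0]-pk,proj(p,T(q,key(q[3]+.042,.004)))[0]-po,(proj(p,T(q,key(q[4],.008)))[0]-pr)*.7]
s=least_squares(res,[.6,-.18,0,-.08,.08]); print(s.x.round(4),s.fun.round(2))
q=s.x
np.save('pose.npy',q)
print('key',T(q,key(q[3],.008)),'depth',np.nanmedian(W[238:243,370:375].reshape(-1,3),axis=0))
print('rocker pivot',T(q,key(q[4],.008)))
# yaw/place check: top-face depth cloud edges
m=(W[...,2]>.1)&(W[...,2]<.116)&(W[...,0]>.4)&(W[...,0]<.75)&(W[...,1]<0)&(W[...,1]>-.35)
P=W[m]; c,sn=np.cos(q[2]),np.sin(q[2]); L=np.c_[(P[:,0]-q[0])*c+(P[:,1]-q[1])*sn,-(P[:,0]-q[0])*sn+(P[:,1]-q[1])*c]
print('local y extents',np.percentile(L[:,1],[1,99]).round(4),'x',np.percentile(L[:,0],[1,99]).round(4))
# lid angle from lid points
m=(W[...,2]>.15)&(W[...,0]>.4)&(W[...,0]<.85)&(W[...,1]<-.05)&(W[...,1]>-.33)
P=W[m]; lx=(P[:,0]-q[0])*c+(P[:,1]-q[1])*sn
for z in np.arange(.16,.3,.02):
    k=abs(P[:,2]-z)<.004
    if k.sum()>5: print(round(z,3),k.sum(),np.percentile(lx[k],[5,50,95]).round(4))
print('hinge',T(q,[.115,0,.118]))
E
python3 fit.py
```

```text
[124. 112. 170. 229. 241. 241. 240. 241. 237. 207. 146. 132. 145. 158.] [226. 187. 154. 150. 134.  90.  44.  30.  32.  29.  36.  30.  34.  33.
  50.  93. 134. 150. 152. 150. 133. 102.]
[371.83869533 239.44121572] [356.79958763 238.77773196] [315.81096449 236.33783929]
[ 0.5514 -0.1934 -0.0595 -0.0741  0.0831] [-0.41 -1.09  0.44 -0.73 -0.13 -0.22  0.19  0.09  0.05  0.24 -0.06  0.
 -0.03  0.75]
key [[ 0.44428485 -0.26120875  0.10822699]] depth [ 0.44343966 -0.26165592  0.10867222]
rocker pivot [[ 0.45362543 -0.10436675  0.10822699]]
local y extents [-0.1049  0.1859] x [-0.1193  0.124 ]
0.16 57 [0.1164 0.1193 0.1213]
0.18 71 [0.105  0.1088 0.1113]
0.2 65 [0.0962 0.0988 0.101 ]
0.22 81 [0.0858 0.0883 0.0913]
0.24 89 [0.0741 0.0775 0.0803]
0.26 96 [0.0174 0.0667 0.0696]
0.28 462 [0.0308 0.0428 0.0581]
hinge [[ 0.66617484 -0.20022438  0.118     ]]
```

arm_command(
  xyz=[
    [2.27, 4.02, 0],
    [2.27, 4.02, 0],
    [2.27, 4.02, 0],
    [2.27, 4.02, 0],
    [2.27, 4.02, 0],
    [2.27, 4.02, 0],
    [2.27, 4.02, 0],
    [2.27, 4.02, 0],
    [2.27, 4.02, 0],
    [2.27, 4.02, 0],
    [2.27, 4.02, 0],
    [2.22, 4.06, 0],
  ],
  turn=[
    [0, 0, -0.0361],
    [0, 0, -0.0361],
    [0, 0, -0.0361],
    [0, 0, -0.0361],
    [0, 0, -0.0361],
    [0, 0, -0.0361],
    [0, 0, -0.0361],
    [0, 0, -0.0361],
    [-0.0039, -0.0654, 0],
    [-0.0039, -0.0654, 0],
    [-0.0039, -0.0654, 0],
    [-0.0039, -0.0654, 0],
  ],
  gripper=0,
  force=20,
)

```text
t: 2.15
tool_pos: [0.4085, -0.1002, 0.4051]
orientation: [3.105, -0.094, 0.414]
force: [0.3, -0.9, 0.5]
opening: 0.0004
```

arm_command(
  xyz=[
    [0, 0, -2],
    [0, 0, -2],
    [0, 0, -2],
    [0, 0, -2],
    [0, 0, -0.3],
    [0, 0, 0],
  ],
  turn=[
    [0, 0, 0],
    [0, 0, 0],
    [0, 0, 0],
    [0, 0, 0],
    [0, 0, 0],
    [0, 0, 0],
  ],
)

```text
t: 2.9
tool_pos: [0.4081, -0.1016, 0.3223]
orientation: [3.105, -0.093, 0.41]
force: [0.2, -0.2, -0.0]
opening: 0.0007
```

Run:
```python
from plant import robot, read_camera
from h import *
s=robot.read_state(); M=rot(s['orientation']); print(M.round(3)); print('tip',s['tool_pos']+.186*M[:,2])
a=read_camera('scene'); uv=proj(a,[s['tool_pos']+.186*M[:,2],[.4629,-.1049,.1159]]); print(uv)
f=a['frame'][100:250,180:380,::-1]; cv2.imwrite('pics/s1.png',cv2.resize(f,None,fx=4,fy=4,interpolation=cv2.INTER_CUBIC))
```

```text
[[ 0.964 -0.06   0.259]
 [-0.058 -0.998 -0.016]
 [ 0.259  0.    -0.966]]
tip [ 0.45626477 -0.10452371  0.14262197]
[[266.85454336 167.74496999]
 [265.02600827 175.86948533]]
```

View pics/s1.png

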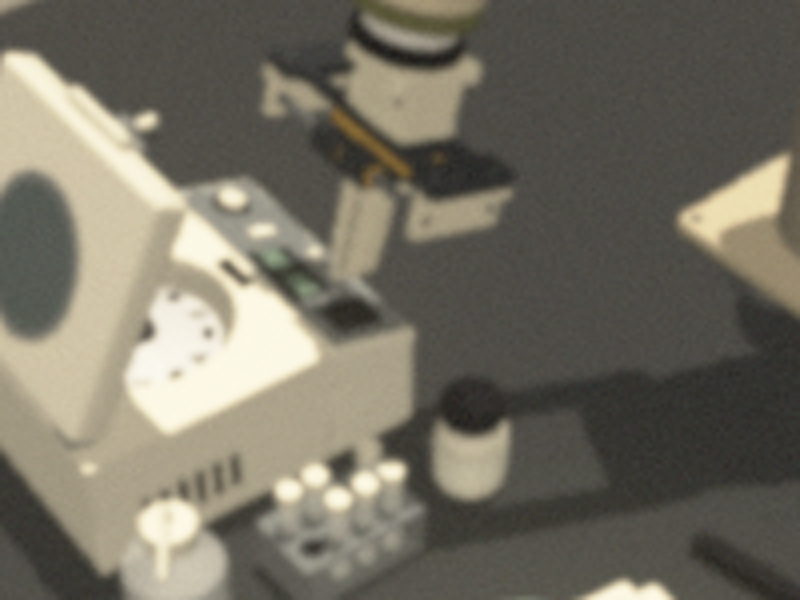

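The picture shows the closed tip above the rocker, which is at about (269,178) full-frame, with the tip at (267,168). I'll shift slightly left and go down along the panel normal.

arm_command(
  xyz=[
    [0.1, 0.25, 0],
    [0.2, 0, -0.75],
    [0.2, 0, -0.75],
    [0.16, -0.05, -0.6],
    [0, 0, 0],
  ],
  turn=[
    [0, 0, 0],
    [0, 0, 0],
    [0, 0, 0],
    [0, 0, 0],
    [0, 0, 0],
  ],
)

```text
t: 3.58
tool_pos: [0.4144, -0.0995, 0.2997]
orientation: [3.107, -0.093, 0.407]
force: [-0.0, -0.6, -0.2]
opening: 0.0002
```

arm_command(
  xyz=[
    [0.05, 0, -0.19],
    [0.05, 0, -0.19],
    [0, 0, 0],
  ],
  turn=[
    [0, 0, 0],
    [0, 0, 0],
    [0, 0, 0],
  ],
)

```text
t: 3.95
tool_pos: [0.4157, -0.0996, 0.2972]
orientation: [3.105, -0.093, 0.41]
force: [0.2, 0.1, 0.0]
opening: 0.0003
```

arm_command(
  xyz=[
    [0.04, 0, -0.14],
    [0, 0, 0],
  ],
  turn=[
    [0, 0, 0],
    [0, 0, 0],
  ],
)

```text
t: 4.2
tool_pos: [0.4164, -0.0997, 0.2962]
orientation: [3.105, -0.093, 0.412]
force: [0.5, 0.4, 4.6]
opening: 0.0001
```

arm_command(
  xyz=[
    [0.03, 0, -0.1],
    [0.03, 0, -0.1],
    [0.03, 0, -0.1],
    [0, 0, 0],
  ],
  turn=[
    [0, 0, 0],
    [0, 0, 0],
    [0, 0, 0],
    [0, 0, 0],
  ],
)

```text
t: 4.7
tool_pos: [0.4176, -0.0997, 0.2936]
orientation: [3.104, -0.093, 0.414]
force: [3.2, -0.8, 5.1]
opening: 0.0002
```

arm_command(
  xyz=[
    [0.03, 0, -0.1],
    [0, 0, 0],
  ],
  turn=[
    [0, 0, 0],
    [0, 0, 0],
  ],
)

```text
t: 4.95
tool_pos: [0.4177, -0.0997, 0.2923]
orientation: [3.105, -0.093, 0.412]
force: [2.1, -0.2, 5.3]
opening: 0.0005
```

arm_command(
  xyz=[
    [0.03, 0, -0.1],
    [0, 0, 0],
  ],
  turn=[
    [0, 0, 0],
    [0, 0, 0],
  ],
)

```text
t: 5.2
tool_pos: [0.418, -0.0998, 0.2919]
orientation: [3.105, -0.093, 0.412]
force: [-2.9, 0.3, 13.0]
opening: 0.0004
```

arm_command(
  xyz=[
    [0.03, 0, -0.1],
    [0, 0, 0],
  ],
  turn=[
    [0, 0, 0],
    [0, 0, 0],
  ],
)

```text
t: 5.45
tool_pos: [0.4182, -0.0997, 0.2918]
orientation: [3.105, -0.092, 0.411]
force: [-12.4, 2.8, 24.0]
opening: 0.0007
```

arm_command(
  xyz=[
    [-0.5, 0.03, 1.9],
    [-0.5, 0.03, 2],
    [0, 0, 4.1],
    [0, 0, 4.1],
    [0, 0, 4.1],
    [0, 0, 4.1],
    [0, 0, 4.1],
    [0, 0, 0],
  ],
  turn=[
    [0, 0, 0],
    [0, 0, 0],
    [0.0039, 0.0654, 0],
    [0.0039, 0.0654, 0],
    [0.0039, 0.0654, 0],
    [0.0039, 0.0654, 0],
    [0, 0, 0],
    [0, 0, 0],
  ],
)

```text
t: 6.45
tool_pos: [0.408, -0.0991, 0.5363]
orientation: [3.139, -0.094, 0.005]
force: [1.1, 0.3, -1.2]
opening: 0.0004
```

arm_command(
  xyz=[
    [3.2, -1.2, 0],
    [3.2, -1.2, 0],
    [3.2, -1.2, 0],
    [3.2, -1.2, 0],
    [3.2, -1.2, 0],
    [3.2, -1.2, 0],
    [3.2, -1.2, 0],
    [1.9, -1.2, 0],
    [0, 0, 0],
  ],
  turn=[
    [0, 0, 0],
    [0, 0, 0],
    [0, 0, 0],
    [0, 0, 0],
    [0, 0, 0],
    [0, 0, 0],
    [0, 0, 0],
    [0, 0, 0],
    [0, 0, 0],
  ],
)

```text
t: 7.58
tool_pos: [0.6514, -0.1957, 0.5299]
orientation: [-3.139, 0.095, 0.008]
force: [0.3, 0.5, 0.2]
opening: 0.0004
```

Run:
```python
from plant import robot, read_camera
from h import *
s=robot.read_state(); M=rot(s['orientation']); print(s['t'],s['tool_pos'],M[:,2].round(3),M[:,0].round(3),s['force'])
a=read_camera('scene'); W=cloud(a); q=np.load('pose.npy'); P=W[np.isfinite(W[...,0])]
c,n=np.cos(q[2]),np.sin(q[2]); d=P[:,:2]-q[:2]; L=np.c_[d[:,0]*c+d[:,1]*n,-d[:,0]*n+d[:,1]*c,P[:,2]]
for z in np.arange(.16,.28,.02):
    k=(abs(L[:,2]-z)<.004)&(abs(L[:,1])<.07)&(abs(L[:,0])<.16); print(z,k.sum(),np.percentile(L[k,0],[10,50,90]).round(4) if k.sum()>5 else '')
f=a['frame'][60:260,130:380,::-1]; cv2.imwrite('pics/s2.png',cv2.resize(f,None,fx=3,fy=3,interpolation=cv2.INTER_CUBIC))
```

```text
7.575 [ 0.65142249 -0.19565698  0.52993206] [-0.005  0.002 -1.   ] [ 0.998 -0.061 -0.005] [0.26096811 0.48574332 0.18206222]
0.16 91 [0.1169 0.1192 0.1214]
0.18 96 [0.1069 0.1092 0.1118]
0.19999999999999998 107 [0.0964 0.099  0.1016]
0.21999999999999997 109 [0.0863 0.0885 0.0909]
0.23999999999999996 106 [0.0753 0.078  0.0803]
0.25999999999999995 113 [0.0645 0.067  0.0692]
0.2799999999999999 211 [0.0383 0.0539 0.0586]
```

View pics/s2.png

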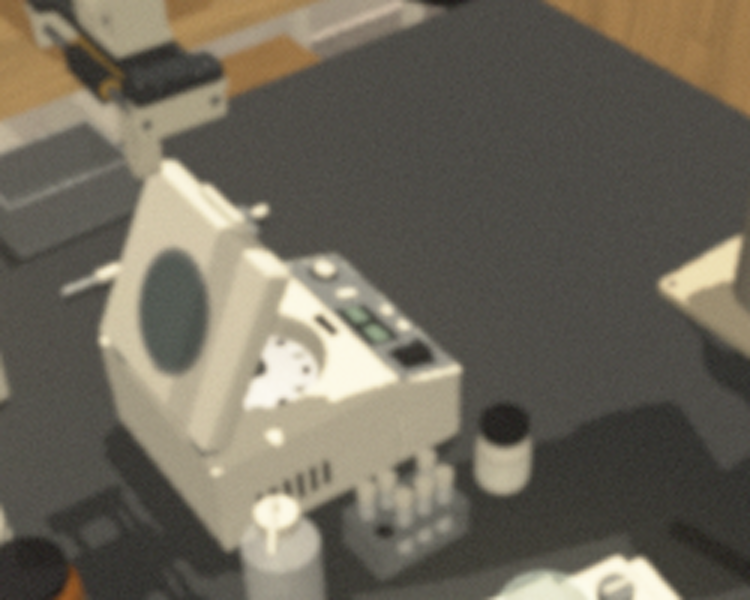

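The lid is still open at about 1.09 rad, with the tip behind and above its front edge. I'll lower behind the lid, then follow its arc.

arm_command(
  xyz=[
    [0, 0, -3],
    [0, 0, -3],
    [0, 0, -1.7],
    [-1, 0.06, 0],
    [-1, 0.06, 0],
    [0, 0, 0],
  ],
  turn=[
    [0, 0, 0],
    [0, 0, 0],
    [0, 0, 0],
    [0, 0, 0],
    [0, 0, 0],
    [0, 0, 0],
  ],
)

```text
t: 8.38
tool_pos: [0.6301, -0.1939, 0.4588]
orientation: [3.139, -0.095, 0.004]
force: [0.1, 0.5, -0.3]
opening: 0.0003
```

arm_command(
  xyz=[
    [-0.9, 0.05, 0],
    [-0.67, 0.04, -0.31],
    [-0.67, 0.04, -0.31],
    [-0.67, 0.04, -0.32],
    [-0.67, 0.04, -0.32],
    [0, 0, 0],
  ],
  turn=[
    [0, 0, 0],
    [0, 0, 0],
    [0, 0, 0],
    [0, 0, 0],
    [0, 0, 0],
    [0, 0, 0],
  ],
)

```text
t: 9.12
tool_pos: [0.5945, -0.1916, 0.4434]
orientation: [-3.14, 0.095, 0.002]
force: [-0.8, 0.4, -0.2]
opening: 0.0002
```

arm_command(
  xyz=[
    [-0.61, 0.04, -0.54],
    [-0.61, 0.04, -0.54],
    [-0.61, 0.04, -0.54],
    [-0.61, 0.04, -0.53],
    [0, 0, 0],
  ],
  turn=[
    [0, 0, 0],
    [0, 0, 0],
    [0, 0, 0],
    [0, 0, 0],
    [0, 0, 0],
  ],
)

```text
t: 9.75
tool_pos: [0.5701, -0.19, 0.4217]
orientation: [-3.14, 0.095, 0.002]
force: [-0.1, 0.9, -0.9]
opening: 0.0004
```

arm_command(
  xyz=[
    [-0.58, 0.03, -0.57],
    [-0.55, 0.03, -0.58],
    [-0.52, 0.03, -0.59],
    [-0.49, 0.03, -0.6],
    [0, 0, 0],
  ],
  turn=[
    [0, 0, 0],
    [0, 0, 0],
    [0, 0, 0],
    [0, 0, 0],
    [0, 0, 0],
  ],
)

```text
t: 10.38
tool_pos: [0.5487, -0.1888, 0.3982]
orientation: [-3.14, 0.095, 0.002]
force: [-0.2, 0.0, -0.1]
opening: 0.0002
```

Run:
```python
from plant import robot, read_camera
from h import *
s=robot.read_state(); print(s['t'],s['tool_pos'],s['force'])
a=read_camera('scene')
f=a['frame'][60:260,130:380,::-1]; cv2.imwrite('pics/s3.png',cv2.resize(f,None,fx=3,fy=3,interpolation=cv2.INTER_CUBIC))
```

```text
10.375 [ 0.5486727  -0.18883381  0.39816454] [-0.20111625  0.04213902 -0.11056924]
```

View pics/s3.png

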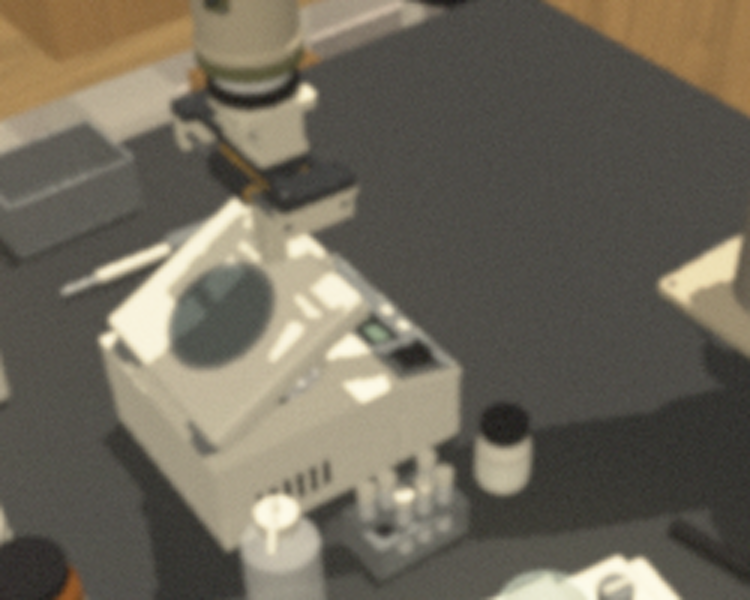

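The lid follows the tip and is at about 0.5 rad. I'll continue.

arm_command(
  xyz=[
    [-0.47, 0.03, -0.65],
    [-0.43, 0.03, -0.67],
    [-0.38, 0.02, -0.68],
    [-0.33, 0.02, -0.7],
    [-0.32, 0.02, -0.73],
    [-0.29, 0.02, -0.73],
    [0, 0, 0],
  ],
  turn=[
    [0, 0, 0],
    [0, 0, 0],
    [0, 0, 0],
    [0, 0, 0],
    [0, 0, 0],
    [0, 0, 0],
    [0, 0, 0],
  ],
)

```text
t: 11.3
tool_pos: [0.5265, -0.1873, 0.3564]
orientation: [-3.139, 0.094, 0.003]
force: [-0.3, -0.9, 0.1]
opening: 0.0007
```

arm_command(
  xyz=[
    [-0.25, 0.01, -0.76],
    [-0.21, 0.01, -0.76],
    [-0.12, 0.01, -0.5],
    [0, 0, 0],
  ],
  turn=[
    [0, 0, 0],
    [0, 0, 0],
    [0, 0, 0],
    [0, 0, 0],
  ],
)

```text
t: 11.8
tool_pos: [0.5211, -0.1871, 0.3367]
orientation: [-3.14, 0.094, 0.001]
force: [0.1, -0.3, 1.2]
opening: 0.0006
```

arm_command(
  xyz=[
    [-0.05, 0, -0.25],
    [-0.05, 0, -0.25],
    [0, 0, 0],
  ],
  turn=[
    [0, 0, 0],
    [0, 0, 0],
    [0, 0, 0],
  ],
)

```text
t: 12.18
tool_pos: [0.5202, -0.1871, 0.3324]
orientation: [-3.14, 0.094, -0.0]
force: [-0.5, 1.6, 3.2]
opening: 0.0006
```

arm_command(
  xyz=[
    [-0.02, 0, -0.2],
    [-0.02, 0, -0.1],
    [0, 0, 0],
  ],
  turn=[
    [0, 0, 0],
    [0, 0, 0],
    [0, 0, 0],
  ],
)

```text
t: 12.55
tool_pos: [0.5197, -0.1871, 0.3289]
orientation: [-3.14, 0.094, 0.001]
force: [0.5, 0.7, 0.2]
opening: 0.0007
```

arm_command(
  xyz=[
    [0, 0, -0.1],
    [0, 0, -0.1],
    [0, 0, 0],
  ],
  turn=[
    [0, 0, 0],
    [0, 0, 0],
    [0, 0, 0],
  ],
)

```text
t: 12.92
tool_pos: [0.5197, -0.1873, 0.327]
orientation: [3.14, -0.094, -0.0]
force: [-0.9, 0.1, 2.0]
opening: 0.0003
```

arm_command(
  xyz=[
    [0, 0, -0.1],
    [0, 0, 0],
  ],
  turn=[
    [0, 0, 0],
    [0, 0, 0],
  ],
)

```text
t: 13.18
tool_pos: [0.5198, -0.1873, 0.3264]
orientation: [3.14, -0.094, 0.0]
force: [-3.1, 0.3, 4.7]
opening: 0.0004
```

arm_command(
  xyz=[
    [0, 0, -0.1],
    [0, 0, 0],
  ],
  turn=[
    [0, 0, 0],
    [0, 0, 0],
  ],
)

```text
t: 13.42
tool_pos: [0.5198, -0.1872, 0.3263]
orientation: [3.14, -0.094, 0.0]
force: [-5.3, 0.7, 10.4]
opening: 0.0006
```

arm_command(
  xyz=[
    [0, 0, -0.1],
    [0, 0, 0],
    [0, 0, 0.2],
    [0, 0, 0.4],
    [0, 0, 2],
    [0, 0, 2.8],
  ],
  turn=[
    [0, 0, 0],
    [0, 0, 0],
    [0, 0, 0],
    [0, 0, 0],
    [0, 0, 0],
    [0, 0, 0],
  ],
)

```text
t: 14.18
tool_pos: [0.5196, -0.1871, 0.3789]
orientation: [-3.14, 0.094, 0.002]
force: [0.6, 0.1, 0.3]
opening: 0.0003
```

arm_command(
  xyz=[
    [-3.2, -1.7, 0],
    [-3.2, -1.7, 0],
    [-3.2, -1.7, 0],
    [-3.2, -1.9, 0],
    [-0.1, 0, 0],
    [0, 0, 0],
    [0, 0, 0],
    [0, 0, 0],
    [0, 0, 0],
  ],
  turn=[
    [0, 0, 0],
    [0, 0, 0],
    [0, 0, 0],
    [0, 0, 0],
    [-0.0039, -0.0654, 0],
    [-0.0039, -0.0654, 0],
    [-0.0039, -0.0654, 0],
    [-0.0039, -0.0654, 0],
    [0, 0, 0],
  ],
)

```text
t: 15.3
tool_pos: [0.3906, -0.2573, 0.3794]
orientation: [3.104, -0.094, 0.411]
force: [0.4, 0.4, -0.6]
opening: 0.0006
```

Run:
```python
from plant import robot, read_camera
from h import *
s=robot.read_state(); M=rot(s['orientation']); print(s['t'],s['tool_pos'],M[:,2].round(3),s['force'])
a=read_camera('scene'); W=cloud(a); q=np.load('pose.npy'); c,n=np.cos(q[2]),np.sin(q[2])
P=W[np.isfinite(W[...,0])]; d=P[:,:2]-q[:2]; L=np.c_[d[:,0]*c+d[:,1]*n,-d[:,0]*n+d[:,1]*c,P[:,2]]
for x in np.arange(-.055,.1,.02):
    k=(abs(L[:,0]-x)<.004)&(abs(L[:,1])<.08)&(L[:,2]<.19)&(L[:,2]>.12); print(round(x,3),k.sum(),np.median(L[k,2]).round(4))
f=a['frame'][90:240,160:360,::-1]; cv2.imwrite('pics/s4.png',cv2.resize(f,None,fx=4,fy=4,interpolation=cv2.INTER_CUBIC))
print('tip',proj(a,s['tool_pos']+.186*M[:,2]),'key',proj(a,[.4443,-.2612,.1082]))
```

```text
15.3 [ 0.39056737 -0.25730408  0.37944285] [ 0.26  -0.017 -0.966] [ 0.42661302  0.39235469 -0.55379712]
-0.055 93 0.1413
-0.035 109 0.141
-0.015 103 0.1413
0.005 107 0.1414
0.025 114 0.1411
0.045 108 0.141
0.065 115 0.1407
0.085 116 0.1406
tip [[237.82120064 122.83227573]] key [[237.90816478 148.54825437]]
```

View pics/s4.png

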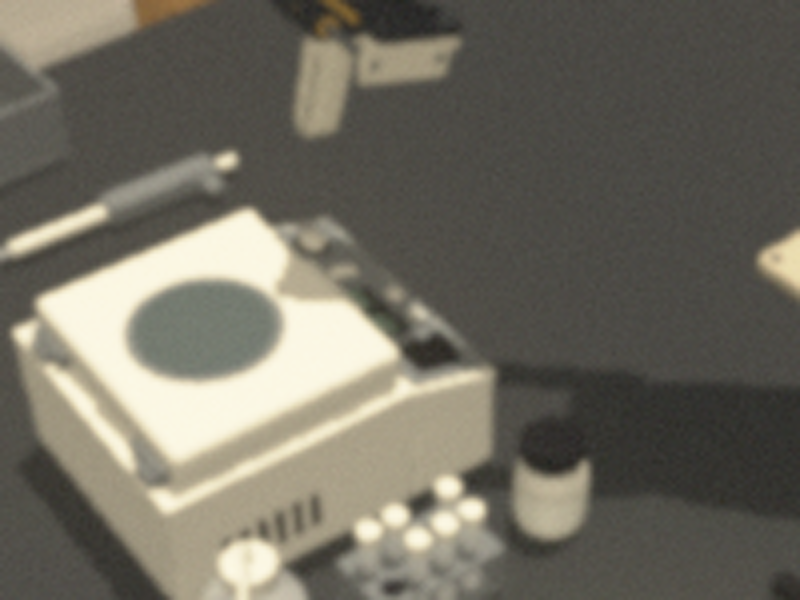

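The lid is shut and flat at 0.141 m along its whole length, so the catch holds. The start key is at about (238,150), close to the prediction. I'll press it now.

arm_command(
  xyz=[
    [-0.08, 0, -2.5],
    [0, 0, -2.5],
    [0, 0, -1.7],
    [0.25, 0, -0.95],
    [0.25, 0, -0.95],
    [0, 0, 0],
  ],
  turn=[
    [0, 0, 0],
    [0, 0, 0],
    [0, 0, 0],
    [0, 0, 0],
    [0, 0, 0],
    [0, 0, 0],
  ],
)

```text
t: 16.1
tool_pos: [0.3952, -0.2571, 0.2918]
orientation: [3.106, -0.093, 0.408]
force: [-0.2, 0.1, 0.3]
opening: 0.0006
```

arm_command(
  xyz=[
    [0.05, 0, -0.19],
    [0.05, 0, -0.19],
    [0.05, 0, -0.19],
    [0, 0, 0],
  ],
  turn=[
    [0, 0, 0],
    [0, 0, 0],
    [0, 0, 0],
    [0, 0, 0],
  ],
)

```text
t: 16.6
tool_pos: [0.3966, -0.2573, 0.2868]
orientation: [3.105, -0.093, 0.41]
force: [-1.0, 0.3, 2.1]
opening: 0.0009
```

arm_command(
  xyz=[
    [0.05, 0, -0.19],
    [0, 0, 0],
  ],
  turn=[
    [0, 0, 0],
    [0, 0, 0],
  ],
)

```text
t: 16.85
tool_pos: [0.3972, -0.2573, 0.2849]
orientation: [3.105, -0.093, 0.41]
force: [0.4, -0.5, 2.9]
opening: 0.0005
```

arm_command(
  xyz=[
    [0.03, 0, -0.1],
    [0, 0, 0],
  ],
  turn=[
    [0, 0, 0],
    [0, 0, 0],
  ],
)

```text
t: 17.1
tool_pos: [0.3974, -0.2573, 0.2839]
orientation: [3.105, -0.093, 0.41]
force: [-0.4, -1.4, 3.3]
opening: 0.0004
```

arm_command(
  xyz=[
    [0.03, 0, -0.1],
    [0, 0, 0],
  ],
  turn=[
    [0, 0, 0],
    [0, 0, 0],
  ],
)

```text
t: 17.35
tool_pos: [0.3976, -0.2574, 0.2837]
orientation: [3.105, -0.093, 0.409]
force: [-6.1, 1.9, 12.9]
opening: 0.0003
```

arm_command(
  xyz=[
    [0.02, 0, -0.05],
    [0, 0, 0],
  ],
  turn=[
    [0, 0, 0],
    [0, 0, 0],
  ],
)

```text
t: 17.6
tool_pos: [0.3977, -0.2574, 0.2836]
orientation: [3.105, -0.092, 0.409]
force: [-10.4, 3.7, 18.4]
opening: 0.0004
```

Hard stop reached, so the key is fully down. I'll retract along the normal, move away and check.

arm_command(
  xyz=[
    [-0.1, 0, 0.39],
    [-0.26, 0, 0.97],
    [-0.5, 0, 1.9],
    [-1, 0, 4],
    [0, 0, 5],
    [-1, -4, 4],
    [-1, -5, 3],
    [-1, -5, 0],
    [-1, -5, 0],
    [0, 0, 0],
  ],
  turn=[
    [0, 0, 0],
    [0, 0, 0],
    [0, 0, 0],
    [0, 0, 0],
    [0, 0, 0],
    [0, 0, 0],
    [0, 0, 0],
    [0, 0, 0],
    [0, 0, 0],
    [0, 0, 0],
  ],
)

```text
t: 18.85
tool_pos: [0.3378, -0.4497, 0.4731]
orientation: [3.108, -0.099, 0.406]
force: [-0.8, 1.2, 0.5]
opening: 0.0004
```

Run:
```python
from plant import robot, read_camera
from h import *
s=robot.read_state(); print(s['t'],s['tool_pos'],s['force'])
W0={n:np.load(n+'.npy') for n in('scene','top')}
q=np.load('pose.npy'); c,n_=np.cos(q[2]),np.sin(q[2])
ims=[]
for n,box in(('scene',(130,200,220,300)),('top',(150,260,300,400))):
    p=read_camera(n); W=cloud(p); r0,r1,c0,c1=box
    ims.append(cv2.resize(p['frame'][r0:r1,c0:c1,::-1],(500,int(500*(r1-r0)/(c1-c0))),interpolation=cv2.INTER_CUBIC)[:440])
    d=W[...,:2]-q[:2]; L=np.stack([d[...,0]*c+d[...,1]*n_,-d[...,0]*n_+d[...,1]*c,W[...,2]],-1)
    k=(abs(L[...,1])<.08)&(L[...,2]>.125)&(L[...,2]<.2)&(L[...,0]<-.02)&(L[...,0]>-.058); print(n,'lid z',np.nanmedian(L[k][:,2]))
    # rocker profile: slope coord v, height above panel h
    for y0,nm in((.086,'rocker'),(-.073,'key')):
        for v in(-.012,-.006,0,.006,.012):
            sx=(L[...,0]+.1008)*np.cos(.262)+(L[...,2]-.1005)*np.sin(.262); h=-(L[...,0]+.1008)*np.sin(.262)+(L[...,2]-.1005)*np.cos(.262)
            for w,t in((L,'now'),):
                k=(abs(sx-v)<.003)&(abs(L[...,1]-y0)<.007)&(abs(h)<.03)
                print(n,nm,v,k.sum(),np.nanmedian(h[k]).round(4) if k.any() else '')
h=max(i.shape[0] for i in ims); w=np.zeros((h,800,3),np.uint8)
ims=[cv2.resize(i,(400,int(i.shape[0]*.8))) for i in ims]
for j,i in enumerate(ims): w[:i.shape[0],j*400:(j+1)*400]=i
cv2.imwrite('pics/end.png',w)
```

```text
18.85 [ 0.33781523 -0.4496824   0.47306041] [-0.81319419  1.15709289  0.52114427]
scene lid z 0.14104753874505405
scene rocker -0.012 5 0.012
scene rocker -0.006 8 0.0114
scene rocker 0 7 0.0096
scene rocker 0.006 8 0.0086
scene rocker 0.012 7 0.0086
scene key -0.012 2 0.0013
scene key -0.006 5 0.0076
scene key 0 2 0.0075
scene key 0.006 7 0.0051
scene key 0.012 7 0.0018
top lid z 0.14171350396571103
top rocker -0.012 8 0.0154
top rocker -0.006 12 0.0133
top rocker 0 10 0.009
top rocker 0.006 11 0.0101
top rocker 0.012 10 0.0092
top key -0.012 9 0.0021
top key -0.006 10 0.0075
top key 0 10 0.0095
top key 0.006 11 0.0081
top key 0.012 12 0.004
```

View pics/end.png

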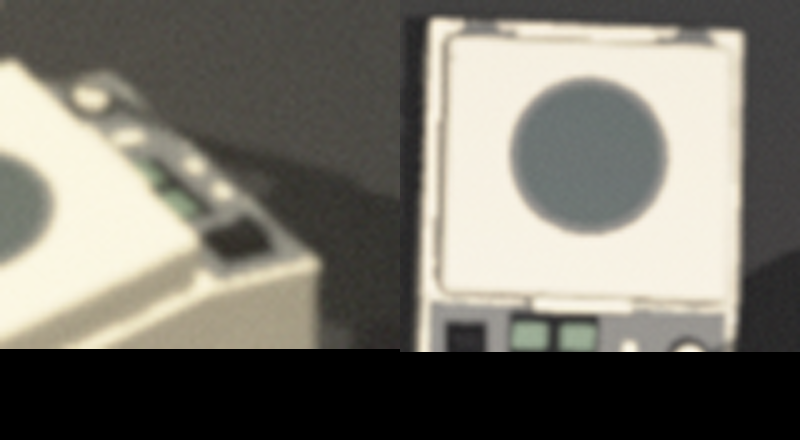

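The lid is shut, the rocker's upper half lies flat at about 9 mm with the lower half raised, and the start key is back up at about 8 mm. I'll hand in.

```bash
python3 -c "
from plant import robot
print(robot.close_job())"
```

```text
the job is handed in; nothing more can be done
None
```

I did the three presses in the order asked, using the closed fingertips, and handed the job in at about 19 s on the robot clock. No verdict came back.

| Step | What I did | Last check |
|---|---|---|
| Rocker | Pressed to its stop, about 27 N | Upper half flat at about 9 mm above the panel, lower half raised, in both cameras |
| Lid | Pushed down along its arc to the stop, last reading about 12 N before a final 1 mm push | Lies at 0.141–0.142 m, within 2 mm of its height when shut, and stayed there after I let go |
| Start key | Pressed to its stop, about 21 N | Sprung back to about 8–9 mm proud |

- **Nothing else touched:** I did not press any other key, and the gripper was clear of everything at hand-in. I did not measure the other keys or the bystanders afterwards.
- **Disagreement:** the two cameras placed the rocker about 5 mm apart sideways. I aimed between the two positions, well within the width of the tip.
- **Unclear reading:** while closing the lid, the force fell to nearly zero about 3 mm before the stop. I pushed on until it rose, and took the lid's final height as the proof that the catch holds.

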